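Weigh a jar from the lift-and-slide sample case

TASK

Weigh the red-lidded jar that is in the sample case: move the spice jar off the case's deck and stand it upright on the table, then lift the case's hatch over the orange bumps, slide it open and stand the red-lidded jar upright in the middle of the scale pan. Afterwards close the hatch fully, so that it drops down again behind the bumps; leave the yellow-lidded jar standing in the case, knock nothing over and leave the other things on the table where they are.

Things in the scene. Friction and masses are not known exactly. Their poses are not given: they have to be found in the camera images.
- case: Sample case of light wood, fixed, 244 mm along its x, 328 mm along its y (y = -98 to +230 mm). Origin on the table, z up, turned only about z. Bay open at the top: x +-108, y -88 to +63, two jars in it side by side along x. Rails along y at x = +-110, top 88 mm above the table; stops at their -y ends reach up to 102 mm.
- deck_centre (a point): Middle of the case's white deck, at its (0, +146 mm), 84 mm above the table. The deck spans y = +63 to +230 mm, beside the bay; the hatch parks over it.
- bump (a point): Top of one of the two orange bumps, at the case's (-110, +81) mm; the other is at (+110, +81). Each stands 10 mm above its rail and spans y = +77 to +85 mm; upright faces. The hatch's front feet are held behind them when it is closed.
- hatch_travel (a joint): Travel of the hatch along the case's +y, m: 0 closed, 0.145 fully open (bay free up to y = +59 mm). Friction about 1 N; stays where left. Lowered it moves only 4 mm before its front feet meet the bumps: lift it over 10 mm (12 to 20 is good) while it travels from 0 to 0.022, and likewise on the way back. Beyond 0.025 it may travel lowered (rear feet stop short of the bumps).
- hatch_lift (a joint): Height of the hatch above its lowest position, m, 0 to 0.030. It cannot tilt or turn in the case. It weighs 0.4 kg and falls back by its weight: 0 = down on the rails, 0.010 = resting on top of the bumps.
- hatch_handle (a point): Middle of the hatch's black handle bar: 110 mm along the case's x, 14 mm wide along its y (pinch here), 12 mm high, free 26 mm below, posts at x = +-46 mm. 141 mm above the table when down; at the case's (0, hatch_travel). Hatch: clear plate in aluminium frame, 236 mm along x, from 86 mm behind to 75 mm ahead (+y) of the handle, underside 100 mm, top 106 mm high.
- red_jar: Jar with a red screw lid, round, 60 mm body diameter up to 75 mm, lid 54 mm diameter, 86 mm high, about 0.24 kg; origin in the middle of its underside, z up. Starts in the bay.
- yellow_jar: Jar with a yellow screw lid, round, 54 mm diameter, lid 48 mm, 84 mm high; origin in the middle of its underside, z up. Stands in the bay beside the red-lidded jar (which of them is nearer varies; centres 94 mm apart) and is to stay there.
- spice_jar: Slim spice jar with a black cap, round, 41 mm diameter, 105 mm high, 0.11 kg; origin in the middle of its underside, z up. Starts on the white deck, in the way of the hatch; is to stand upright on the table.
- scale: Kitchen scale, cream housing 120 x 140 mm, fixed; origin on the table under its middle. Round pan on top 174 mm in diameter.
- pan_centre (a point): Centre of the scale's pan, on its flat top surface, 126 mm above the table. Nothing there moves.
- clay_cup: Bystander, loose: brown clay cup, 68 x 100 mm with handle, 78 mm high; origin in the middle of its underside.
- lime: Bystander, loose: green lime, 57 x 46 x 45 mm; origin at its underside.
- blue_jar: Bystander, loose: jar with a blue lid, 60 mm diameter, 120 mm high; origin in the middle of its underside. All other things on the table (pots, dish, tape, cash box, card reader, jars at the right front) are fixed and lie nearer than 0.35 m, farther than 0.7 m from the robot or more than 45 degrees to its side.
- bay_centre (a point): Middle of the floor of the case's bay, 8 mm above the table; the case's (0, -13 mm).

How it is judged (in metres and radians):
On the way, in this order (a step that is already met when the one before it is completed fails the run):
1. the hatch has been lifted over the bumps and slid open (travel over 0.10 m) (value of joint hatch_travel above 0.1 m), for 0.2 s.
2. the red-lidded jar stands on the scale pan, let go (horizontal distance between red_jar and pan_centre below 0.045 m and z of red_jar in the frame of pan_centre between -0.008 and 0.008 m and angle between red_jar's own z axis and vertical below 0.12 rad and contact force between red_jar and the fingers below 0.1 N and linear speed of red_jar below 0.02 m/s), for 0.3 s.
At the end, for the whole second after the job is handed in: Hatch closed (travel under 6 mm) and down (lift under 3 mm); red-lidded jar upright within 0.12 rad on the pan, within 45 mm of its centre; spice jar upright on the table outside the case; yellow-lidded jar upright on the bay floor; all at rest (value of joint hatch_travel below 0.006 m and value of joint hatch_lift below 0.003 m and horizontal distance between red_jar and pan_centre below 0.045 m and z of red_jar in the frame of pan_centre between -0.008 and 0.008 m and angle between each of red_jar, spice_jar, yellow_jar's own z axis and vertical below 0.12 rad and linear speed of each of red_jar, spice_jar, yellow_jar below 0.02 m/s and height (world z) of spice_jar below 0.01 m and (y of spice_jar in the frame of case above 0.25 m or y of spice_jar in the frame of case below -0.118 m or x of spice_jar in the frame of case above 0.142 m or x of spice_jar in the frame of case below -0.142 m) and horizontal distance between yellow_jar and bay_centre below 0.09 m and z of yellow_jar in the frame of case below 0.018 m); the robot touches nothing.
It fails at once if the clay cup, the lime or the blue-lidded jar moved by more than 30 mm (distance of any of clay_cup, lime, blue_jar from where it was at the start of the episode above 0.03 m).
It fails at once if the red- or yellow-lidded jar or the spice jar knocked over (angle between any of yellow_jar, spice_jar, red_jar's own z axis and vertical above 0.6 rad).
It also fails if it takes over 72 s, if anything falls off the work surface, if the arm or the gripper's body presses on something with over 40 N, if the wrist force passes 120 N, or if a joint passes its speed limit or range.

ROBOT

A 6-joint arm with a two-finger parallel gripper is mounted at the origin on a cart in front of the work surface, level with it; the furniture and walls round the work are solid. World frame = base frame: x ahead of the robot, y to its left, z up, the work surface at z = 0. Lengths are in mm, angles in degrees, forces in N, time in s.
With the tool pointing down it reaches from about 350 to 850 mm from the base axis. Payload 8.1 kg.
Tool frame: the origin (TCP) lies midway between the tips of the shut fingers; the grasp point (between the pads) lies 19 mm behind it (r.pinch_z is the distance from the TCP to the grasp point, in mm); z points along the fingers, y is the line along which they close (so a half turn about z gives the same grasp; the last joint's range is limited). The gripper opens to 85 mm and grips with 20 to 120 N. Pads are 22 mm wide; open, the fingers measure 114 mm over their backs; the gripper's body (76 mm by 85 mm) begins 54 mm behind the grasp point. The pads swing forward as they close: fully open they stand 13 mm farther back than shut.
Start: joints at [61.112, 7.471, 85.268, -0, 87.261, -4.893], TCP at [243.978, 548.16, 231.292] pointing down, gripper open.
Joint ranges: [-169.43, 169.43], [-51.17, 129.36], [1.28, 143.12], [-76.62, 256.62], [0, 156.53], [-152.29, 152.29]. Speed limits (degrees/s): [136.94, 136.94, 159.86, 180, 180, 180].

INTERFACE

Orientations are given as [roll, pitch, yaw] about the fixed x, y, z axes, in that order (R = Rz(yaw) Ry(pitch) Rx(roll)).
In Python, from bench import sensors, optics, job, r gives the robot as it stands.
- The arm moves only by the tool play_rows, never from a script. Its argument "motion" is a list that holds one entry, the list of rows, each a list of 6 numbers: the shift along the tool's x, y, z in cm, then the turn, a rotation vector about the tool's x, y, z in degrees. In form: [[[x, y, z, ax, ay, az], ...]]. A call has 1 to 5 rows; each row is the pose to reach, as a shift and turn from the pose commanded when the call began, along the tool's axes at that moment; what a row does not reach only later rows make up. A row lasts 1/10 s, in which the tool goes at most 50 mm and 8.59 degrees, less where a joint would pass 70% of its speed; a pose out of reach is approached as far as the arm can. A call with a gripper value outside its range is refused whole. "jaw" is the opening, from 0 (shut) to 1 (fully open), set as the call begins (left out, the last holds). The fingers move at their own pace and stop on an object; "squeeze" is the grip in N (left out, the last holds). Time passes only in rows, so rows that repeat a pose let the fingers close. It gives the time, the measured TCP pose, the force, the opening and the grip force at its end, in the units of the state.
- sensors.sense(): the state, without advancing time (a new reading comes with each control period).
- optics.snapshot(name): name is "side" or "top"; returns a dict with "pixels" (420x560x3 uint8, red, green, blue), "mtx" (3x3 intrinsics, pixels), "R" (3x3) and "t" (3): a world point X has camera coordinates R X + t. Camera axes: x right, y down, z forward; pixel columns grow to the right and rows downward; lengths in mm; the calibration is good to about 2 mm. A picture is of the moment at which its call begins. There is no depth.
- job.hand_in(): hands the job in; it is judged then, once.
The state is a dict: "time": time; "joint_pos": joint angles; "qd": joint speeds; "joint_efforts": joint torques, N m; "tool_pos": TCP position; "tcp_rot": TCP orientation; "ft_force": force on the tool from outside, world axes, zero at the start; "wrist_torque": the same for the moment, N m; "finger_gap": finger opening in mm; "grip_force": force on a finger pad.
Only numpy, scipy, OpenCV 4.12 (cv2) and the standard library are available. Lean on these libraries where they do the work, as an engineer would, in place of code of your own. Each camera call takes 0.05 s, during which the arm holds its last target. There are 200 camera calls.

## Working session

There is one attempt and no reset: what is moved stays moved. The work goes in short steps, Python scripts to look and compute and a tool call to move; the robot and the scene stay as the last step left them, time stands still between calls to the robot, and variables do not carry over. Pictures are saved under pics/ and viewed, at most 10 in all, crops included, and the job is handed in when it is done.

Besides the shell and the picture viewer there is one more tool, called after "Request:" as name(argument=value, ...), one argument or row to a line, values as JSON. play_rows: Moves the arm, as the interface text tells. Its arguments: {"type":"object","properties":{"motion":{"type":"array","items":{"type":"array","items":{"type":"array","items":{"type":"number"}}}},"jaw":{"type":"number"},"squeeze":{"type":"number"}},"required":["motion"]}

```bash
mkdir -p pics; python3 - <<'E'
from bench import sensors, optics, job, r
import cv2,numpy as np
np.set_printoptions(suppress=True,precision=3)
for n in("side","top"):
    s=optics.snapshot(n); cv2.imwrite(f"pics/{n}0.png",s["pixels"][:,:,::-1]); print(n,s["mtx"],s["R"],s["t"], -s["R"].T@s["t"])
print(sensors.sense(), r.pinch_z)
E
```

```text
side [[446.724   0.    285.606]
 [  0.    446.724 212.231]
 [  0.      0.      1.   ]] [[-0.999  0.051  0.018]
 [ 0.021  0.672 -0.741]
 [-0.05  -0.739 -0.672]] [ 555.779   50.693 1286.029] [618.126 888.287 891.178]
top [[388.434   0.    278.212]
 [  0.    388.434 215.781]
 [  0.      0.      1.   ]] [[-0.009 -1.    -0.009]
 [-0.991  0.01  -0.133]
 [ 0.133  0.008 -0.991]] [  34.983  571.264 1057.374] [ 425.886   20.602 1124.189]
{'time': 0.1, 'joint_pos': array([61.114,  7.511, 85.323, -0.001, 87.262, -4.894]), 'qd': array([ 0.101, -0.076, -0.151,  0.057,  0.056, -0.047]), 'joint_efforts': array([  0.   , -57.095, -50.194,  -0.   ,   0.008,  -0.   ]), 'tool_pos': array([243.718, 547.725, 230.343]), 'tcp_rot': array([-179.904,   -0.007,  156.009]), 'ft_force': array([-0.411, -0.056, -0.737]), 'wrist_torque': array([-0.02 ,  0.028, -0.027]), 'grip_force': 0.0, 'finger_gap': 85.25330808443219} 18.700000000000003
```

View pics/side0.png

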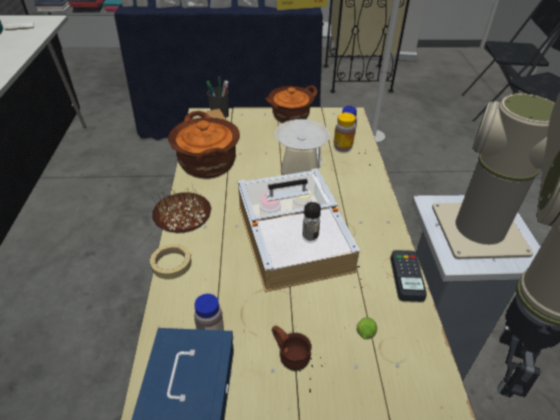

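View pics/top0.png

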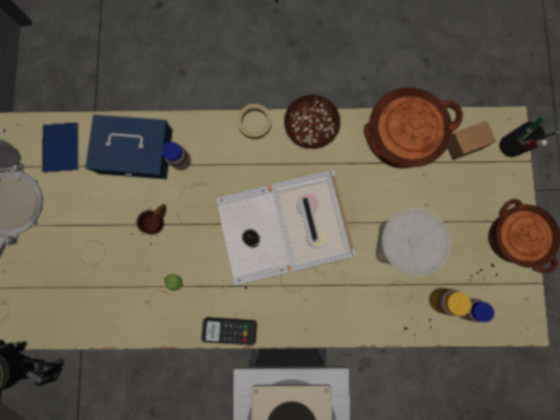

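Top view: the deck is at about (255,240), the handle runs (305,199)–(316,240), bumps near (271,187)/(290,268), the spice cap is at (251,238) and the pan at (416,241). I'll enlarge the case for accuracy.

```bash
python3 - <<'E'
import cv2
a=cv2.imread("pics/top0.png")[160:300,205:365]; cv2.imwrite("pics/c1.png",cv2.resize(a,None,fx=4.2,fy=4.2,interpolation=cv2.INTER_CUBIC)[:588])
E
cat > h.py <<'E'
import numpy as np, cv2
def ray(s,uv,z):
    d=s["R"].T@np.linalg.solve(s["mtx"],[uv[0],uv[1],1.]); c=-s["R"].T@s["t"]
    return c+d*(z-c[2])/d[2]
def proj(s,X):
    p=s["mtx"]@(s["R"]@np.array(X,float)+s["t"]); return p[:2]/p[2]
E
```

```text
(no output)
```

View pics/c1.png

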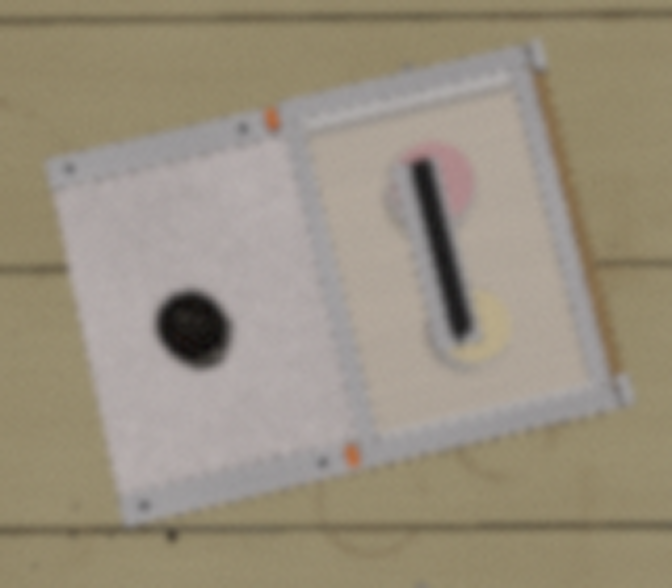

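Crop: bumps at (273,119)/(352,455), handle ends at (421,160)/(461,338), spice cap centre at (193,328), red lid ≈(438,182), yellow lid ≈(478,327).

```bash
python3 - <<'E'
from bench import sensors, optics, r
from h import *
np.set_printoptions(suppress=True,precision=1)
s=optics.snapshot("top"); q=optics.snapshot("side")
P={}
for n,u,v,z in [("b-or+",273,119,98),("b2",352,455,98),("h1",421,160,147),("h2",461,338,147),("cap",193,328,189),("red",438,182,94),("yel",478,327,92),("c1",45,160,88),("c2",125,525,88)]:
    P[n]=ray(s,(205+(u+.5)/4.2-.5,160+(v+.5)/4.2-.5),z); print(n,P[n], proj(q,P[n]))
ex=P["b-or+"]-P["b2"]; print("bump dist",np.linalg.norm(ex)); 
# case +y is roughly world +y, +x toward +x
a=np.degrees(np.arctan2(ex[1],ex[0])); hx=P["h1"]-P["h2"]; print("yaw",a,np.degrees(np.arctan2(hx[1],hx[0])),np.linalg.norm(hx))
yaw=np.radians(a); R=np.array([[np.cos(yaw),-np.sin(yaw)],[np.sin(yaw),np.cos(yaw)]])
o=(P["b-or+"]+P["b2"])[:2]/2-R@[0,81]; hc=(P["h1"]+P["h2"])[:2]/2
print("origin",o,"handle",hc, "handle in case",R.T@(hc-o))
for k in P: print(k,R.T@(P[k][:2]-o))
# pan circle
g=s["pixels"].astype(int); 
for n,(u,v),z in [("pan",(416,241),126),("bluejar",(173,153),120),("cup",(150,221),78),("lime",(173,282),25)]: print(n,ray(s,(u,v),z))
# pan fit: project circle, compare with side
c=ray(s,(416,241),126); print([proj(s,c+[dx,dy,0]) for dx,dy in((87,0),(-87,0),(0,87),(0,-87))],proj(q,c))
E
```

```text
b-or+ [639.4  51.3  98. ] [255.2 222.2]
b2 [425.5   3.4  98. ] [335.2 208.2]
h1 [602.8 -40.  147. ] [268.5 184.9]
h2 [494.3 -61.9 147. ] [308.4 179.1]
cap [498.7  95.3 189. ] [313.4 205.9]
red [598.  -53.9  94. ] [270.3 196.7]
yel [505.1 -77.5  92. ] [303.1 191.2]
c1 [616.1 199.1  88. ] [265.3 268.4]
c2 [383.3 146.   88. ] [359.5 249.4]
bump dist 219.19716911825944
yaw 12.624516209244122 11.441594937314402 110.66347292378497
origin [550.1 -51.7] handle [548.6 -50.9] handle in case [-1.4  1.1]
b-or+ [109.6  81. ]
b2 [-109.6   81. ]
h1 [54.  -0.1]
h2 [-56.7   2.2]
cap [-18.1 154.7]
red [ 46.2 -12.6]
yel [-49.6 -15.3]
c1 [119.2 230.3]
c2 [-119.6  229.4]
pan [ 490.9 -323.8  126. ]
bluejar [732.9 308.4 120. ]
cup [555.6 378.   78. ]
lime [389.5 325.6  25. ]
[array([414.1, 207.4]), array([417.9, 275.3]), array([382. , 241.3]), array([450.1, 240.7])] [301.8 133.4]
```

```bash
cat >> h.py <<'E'
from scipy.spatial.transform import Rotation as Ro
def go(x,y,z,yaw=None):
    from bench import sensors
    s=sensors.sense(); R=Ro.from_euler("xyz",s["tcp_rot"],degrees=True)
    d=R.inv().apply(np.array([x,y,z])-s["tool_pos"])/10
    yaw=s["tcp_rot"][2] if yaw is None else yaw
    w=(R.inv()*Ro.from_euler("xyz",[180,0,yaw],degrees=True)).as_rotvec(degrees=True)
    print("t",round(s["time"],1),"pos",s["tool_pos"].round(1),s["tcp_rot"].round(1),"gap",round(s["finger_gap"],1),"F",s["ft_force"].round(1),"grip",s["grip_force"],"\n shift cm",d.round(2),"turn",w.round(2))
E
python3 -c "
from h import *
go(499,95,270,192.5)"
```

```text
t 0.2 pos [243.8 547.9 230.6] [-179.9   -0.   156. ] gap 85.4 F [-0.3  1.4  0.2] grip 0.0 
 shift cm [-41.73 -31.    -3.91] turn [-6.000e-02 -3.000e-02 -3.649e+01]
```

Request:
play_rows(
  motion=[
    [[-3.5,-2.6,-1.5,0,0,0],[-7,-5.2,-3,0,0,0],[-11,-8.2,-3.9,0,0,0],[-15,-11.2,-3.9,0,0,0],[-18.5,-13.8,-3.9,0,0,0]],
  ],
  jaw=1,
)

```text
time: 0.7
tool_pos: [357.6, 345.0, 270.7]
tcp_rot: [180.0, 0.0, 156.0]
ft_force: [0.9, -0.1, -0.8]
finger_gap: 85.6
grip_force: 0.0
```

Request:
play_rows(
  motion=[
    [[-4,-3,0,0,0,0],[-8,-6,0,0,0,0],[-12,-9,0,0,0,0],[-16,-12,0,0,0,0],[-20,-15,0,0,0,0]],
  ],
)

```text
time: 1.2
tool_pos: [479.1, 126.5, 270.4]
tcp_rot: [180.0, 0.0, 156.0]
ft_force: [1.3, 0.9, 0.3]
finger_gap: 85.6
grip_force: 0.0
```

Request:
play_rows(
  motion=[
    [[-1.5,-1.2,0,0,0,-8],[-3.2,-2.2,0,0,0,-16],[-3.2,-2.2,0,0,0,-24],[-3.2,-2.2,0,0,0,-32],[-3.2,-2.2,0,0,0,-36.5]],
  ],
)

```text
time: 1.7
tool_pos: [498.8, 95.0, 270.0]
tcp_rot: [180.0, -0.0, -167.2]
ft_force: [-1.9, -1.1, -0.6]
finger_gap: 85.5
grip_force: 0.0
```

```bash
python3 -c "
from h import *
go(499,95,132,192.5)"
```

```text
t 1.7 pos [498.8  95.  270. ] [ 180.    -0.  -167.2] gap 85.5 F [-1.9 -1.1 -0.6] grip 0.0 
 shift cm [-2.00e-02 -1.00e-02  1.38e+01] turn [ 0.01 -0.03  0.27]
```

Request:
play_rows(
  motion=[
    [[0,0,4,0,0,0],[0,0,8,0,0,0],[0,0,11.5,0,0,0],[0,0,13.8,0,0,0],[0,0,13.8,0,0,0]],
  ],
)

```text
time: 2.2
tool_pos: [495.7, 95.1, 128.0]
tcp_rot: [179.9, -0.4, -167.5]
ft_force: [-0.2, -0.8, -0.7]
finger_gap: 85.5
grip_force: 0.0
```

Request:
play_rows(
  motion=[
    [[0,0,0,0,0,0],[0,0,0,0,0,0],[0,0,0,0,0,0],[0,0,0,0,0,0],[0,0,0,0,0,0]],
  ],
  jaw=0,
  squeeze=30,
)

```text
time: 2.7
tool_pos: [500.2, 95.7, 134.3]
tcp_rot: [-180.0, 0.2, -167.5]
ft_force: [-0.3, 0.7, 6.3]
finger_gap: 40.3
grip_force: 30.4
```

```bash
python3 - <<'E'
from h import *
from bench import optics
a=optics.snapshot("side")["pixels"][150:300,215:395,::-1]; cv2.imwrite("pics/g1.png",cv2.resize(a,None,fx=3.3,fy=3.3,interpolation=cv2.INTER_CUBIC))
go(475,250,200,192.5)
E
```

```text
t 2.8 pos [500.3  95.6 134.3] [-180.     0.2 -167.5] gap 40.4 F [-0.4  0.9  7.6] grip 30.447200909256935 
 shift cm [-0.9  15.61 -6.57] turn [-0.02  0.2   0.01]
```

View pics/g1.png

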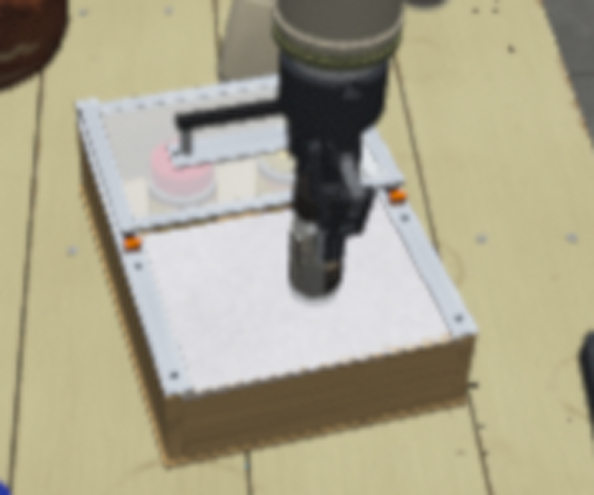

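Jar gripped upright (crop (315,260)); gap 40 mm matches. Lift and carry to free table beyond the deck.

Request:
play_rows(
  motion=[
    [[0,0,-2,0,0,0],[0,0,-4.5,0,0,0],[-0.3,3,-6,0,0,0],[-0.5,6.5,-6.5,0,0,0],[-0.8,10,-6.5,0,0,0]],
  ],
)

```text
time: 3.25
tool_pos: [485.8, 195.7, 199.4]
tcp_rot: [180.0, 0.2, -167.6]
ft_force: [0.5, 1.0, -0.6]
finger_gap: 40.3
grip_force: 30.5
```

Request:
play_rows(
  motion=[
    [[-0.1,3,0,0,0,0],[-0.1,5,0,0,0,0],[-0.1,5.6,0,0,0,0],[-0.1,5.6,0,0,0,0],[-0.1,5.6,0,0,0,0]],
  ],
)

```text
time: 3.75
tool_pos: [474.1, 248.9, 197.3]
tcp_rot: [-180.0, -0.0, -167.5]
ft_force: [0.4, -0.5, -1.5]
finger_gap: 40.5
grip_force: 30.4
```

```bash
python3 -c "
from h import *
go(475,250,50.5,192.5)"
```

```text
t 3.8 pos [474.1 248.9 197.3] [-180.    -0.  -167.5] gap 40.5 F [ 0.4 -0.5 -1.5] grip 30.411731377243996 
 shift cm [-0.11  0.1  14.68] turn [-0.03 -0.   -0.01]
```

Request:
play_rows(
  motion=[
    [[0,0,4,0,0,0],[0,0,8,0,0,0],[0,0,11,0,0,0],[0,0,13,0,0,0],[0,0,13.8,0,0,0]],
  ],
)

```text
time: 4.25
tool_pos: [472.5, 247.7, 56.6]
tcp_rot: [-179.9, -0.2, -167.6]
ft_force: [-1.0, 0.5, -1.2]
finger_gap: 40.2
grip_force: 30.5
```

Request:
play_rows(
  motion=[
    [[0,0,0.2,0,0,0],[0,0,0.4,0,0,0],[0,0,0.6,0,0,0],[0,0,0.8,0,0,0],[0,0,0.8,0,0,0]],
  ],
)

```text
time: 4.75
tool_pos: [474.2, 249.8, 51.7]
tcp_rot: [180.0, 0.0, -167.5]
ft_force: [-0.4, -0.3, -1.0]
finger_gap: 40.7
grip_force: 30.5
```

Request:
play_rows(
  motion=[
    [[0,0,0,0,0,0],[0,0,0,0,0,0]],
  ],
)

```text
time: 4.95
tool_pos: [474.0, 249.7, 51.5]
tcp_rot: [180.0, 0.0, -167.5]
ft_force: [0.2, 0.1, -1.5]
finger_gap: 40.5
grip_force: 30.5
```

Request:
play_rows(
  motion=[
    [[0,0,0.1,0,0,0],[0,0,0.2,0,0,0],[0,0,0.2,0,0,0]],
  ],
)

```text
time: 5.25
tool_pos: [474.4, 250.1, 50.1]
tcp_rot: [180.0, 0.1, -167.5]
ft_force: [-1.4, 1.1, 4.5]
finger_gap: 40.2
grip_force: 29.3
```

Request:
play_rows(
  motion=[
    [[0,0,0,0,0,0],[0,0,0,0,0,0],[0,0,0,0,0,0],[0,0,0,0,0,0],[0,0,0,0,0,0]],
  ],
  jaw=1,
)

```text
time: 5.75
tool_pos: [473.8, 249.6, 49.2]
tcp_rot: [-180.0, -0.0, -167.5]
ft_force: [0.1, -0.2, -0.8]
finger_gap: 85.3
grip_force: 0.0
```

Request:
play_rows(
  motion=[
    [[0,0,-2,0,0,0],[0,0,-5,0,0,0],[0,0,-9,0,0,0],[0,0,-13,0,0,0],[0,0,-17,0,0,0]],
  ],
)

```text
time: 6.25
tool_pos: [473.6, 249.5, 220.8]
tcp_rot: [-180.0, -0.0, -167.5]
ft_force: [0.0, 0.1, 0.8]
finger_gap: 85.5
grip_force: 0.0
```

```bash
python3 - <<'E'
from h import *
from bench import optics
a=optics.snapshot("side")["pixels"][150:300,215:395,::-1]; cv2.imwrite("pics/g2.png",cv2.resize(a,None,fx=3.3,fy=3.3,interpolation=cv2.INTER_CUBIC))
go(549,-51,220,192.3)
E
```

```text
t 6.3 pos [476.7 250.8 229.1] [ 179.9    0.6 -167.5] gap 85.3 F [2.2 0.3 6.1] grip 0.0 
 shift cm [ -0.51 -31.03   0.87] turn [0.1  0.59 0.21]
```

View pics/g2.png

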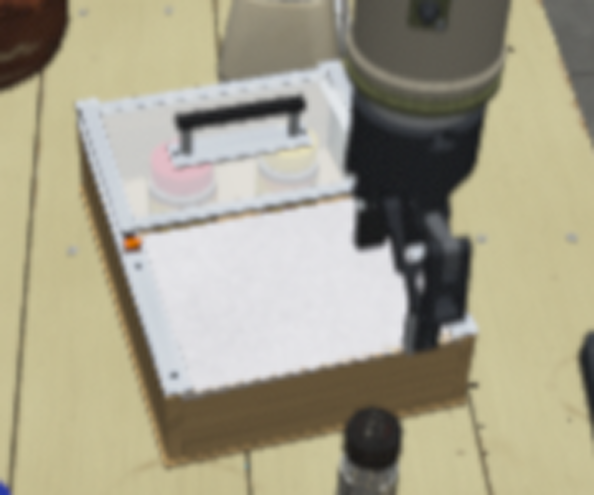

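Spice jar stands upright past the deck (crop (370,440)). Now go above the handle.

Request:
play_rows(
  motion=[
    [[-0.1,-4,0,0,0,0],[-0.2,-8.5,0,0,0,0],[-0.4,-13,0,0,0,0],[-0.5,-17.5,0,0,0,0],[-0.6,-22,0,0,0,0]],
  ],
)

```text
time: 6.8
tool_pos: [527.5, 34.5, 219.2]
tcp_rot: [-180.0, 0.0, -167.5]
ft_force: [0.6, -0.0, -0.6]
finger_gap: 85.5
grip_force: 0.0
```

Request:
play_rows(
  motion=[
    [[-0.1,-4,0,0,0,0],[-0.1,-7.5,0,0,0,0],[-0.1,-8.9,0,0,0,0],[-0.1,-8.9,0,0,0,0],[-0.1,-8.9,0,0,0,0]],
  ],
  jaw=0.6,
)

```text
time: 7.3
tool_pos: [547.4, -49.8, 219.0]
tcp_rot: [180.0, -0.0, -167.5]
ft_force: [-1.1, 0.3, 0.4]
finger_gap: 51.0
grip_force: 0.0
```

```bash
python3 -c "
from h import *
go(549,-51,124,192.3)"
```

```text
t 7.3 pos [547.4 -49.8 219. ] [ 180.    -0.  -167.5] gap 51.0 F [-1.1  0.3  0.4] grip 0.0 
 shift cm [-0.13 -0.15  9.5 ] turn [ 0.05 -0.02  0.19]
```

Request:
play_rows(
  motion=[
    [[-0.1,-0.15,3,0,0,0.2],[-0.1,-0.15,6,0,0,0.2],[-0.1,-0.15,8.5,0,0,0.2],[-0.1,-0.15,9.5,0,0,0.2],[-0.1,-0.15,9.5,0,0,0.2]],
  ],
)

```text
time: 7.8
tool_pos: [547.6, -50.3, 122.7]
tcp_rot: [179.9, -0.2, -167.6]
ft_force: [-0.1, -0.1, 0.9]
finger_gap: 51.2
grip_force: 0.0
```

Request:
play_rows(
  motion=[
    [[0,0,0,0,0,0],[0,0,0,0,0,0],[0,0,0,0,0,0],[0,0,0,0,0,0],[0,0,0,0,0,0]],
  ],
  jaw=0,
  squeeze=50,
)

```text
time: 8.3
tool_pos: [550.0, -50.7, 126.4]
tcp_rot: [179.9, 0.2, -167.7]
ft_force: [-3.3, 6.7, 5.0]
finger_gap: 13.1
grip_force: 51.0
```

Request:
play_rows(
  motion=[
    [[0,0,-0.4,0,0,0],[0,0,-0.8,0,0,0],[0,0,-1.2,0,0,0],[0,0,-1.6,0,0,0],[0,0,-1.6,0,0,0]],
  ],
)

```text
time: 8.8
tool_pos: [549.8, -50.7, 141.6]
tcp_rot: [179.9, 0.1, -167.7]
ft_force: [3.4, 4.9, -3.2]
finger_gap: 13.2
grip_force: 49.9
```

Request:
play_rows(
  motion=[
    [[0,0.4,0,0,0,0],[0,1,0,0,0,0],[0,1.8,0,0,0,0],[0,2.6,0,0,0,0],[0,3.5,0,0,0,0]],
  ],
)

```text
time: 9.3
tool_pos: [542.0, -17.2, 140.8]
tcp_rot: [-180.0, 0.1, -167.7]
ft_force: [5.9, 0.4, -4.0]
finger_gap: 12.5
grip_force: 50.0
```

Request:
play_rows(
  motion=[
    [[0,2,0,0,0,0],[0,4,0,0,0,0],[0,6,0,0,0,0],[0,8,0,0,0,0],[0,9.5,0,0,0,0]],
  ],
)

```text
time: 9.8
tool_pos: [520.8, 76.4, 140.4]
tcp_rot: [-180.0, -0.0, -167.7]
ft_force: [2.3, -1.0, -2.6]
finger_gap: 12.7
grip_force: 50.0
```

Request:
play_rows(
  motion=[
    [[0,0.5,0,0,0,0],[0,1,0,0,0,0],[0,1.3,0.5,0,0,0],[0,1.3,1,0,0,0],[0,1.3,1.4,0,0,0]],
  ],
)

```text
time: 10.3
tool_pos: [518.5, 87.7, 126.0]
tcp_rot: [180.0, 0.0, -167.7]
ft_force: [-6.9, -0.5, 31.8]
finger_gap: 13.1
grip_force: 54.9
```

```bash
python3 -c "
from h import *
go(598.3,-54.2,220,192.5)"
```

```text
t 10.3 pos [518.5  87.7 126. ] [ 180.     0.  -167.7] gap 13.1 F [-6.9 -0.5 31.8] grip 54.93625044822693 
 shift cm [ -4.77 -15.56  -9.4 ] turn [ 0.01  0.   -0.21]
```

Request:
play_rows(
  motion=[
    [[0,0,0,0,0,0],[0,0,0,0,0,0],[0,0,0,0,0,0],[0,0,0,0,0,0]],
  ],
  jaw=0.6,
)

```text
time: 10.7
tool_pos: [518.5, 87.7, 126.3]
tcp_rot: [-180.0, 0.0, -167.7]
ft_force: [0.3, -0.3, -0.1]
finger_gap: 51.2
grip_force: 0.0
```

Request:
play_rows(
  motion=[
    [[0,0,-3,0,0,0],[0,0,-6,0,0,0],[0,0,-9.5,0,0,0],[-1.5,-4,-9.7,0,0,0],[-3,-8,-9.7,0,0,0]],
  ],
)

```text
time: 11.2
tool_pos: [566.5, 16.1, 226.0]
tcp_rot: [-179.9, 0.3, -167.5]
ft_force: [-0.2, 0.2, -0.1]
finger_gap: 51.3
grip_force: 0.0
```

Request:
play_rows(
  motion=[
    [[-1,-4,0,0,0,0],[-1.7,-7.5,0,0,0,0],[-1.7,-7.5,0,0,0,0],[-1.7,-7.5,0,0,0,0]],
  ],
  jaw=1,
)

```text
time: 11.6
tool_pos: [597.4, -54.3, 222.9]
tcp_rot: [180.0, -0.0, -167.8]
ft_force: [0.2, -0.3, 0.4]
finger_gap: 85.3
grip_force: 0.0
```

```bash
python3 - <<'E'
from h import *
from bench import optics
for i,n in enumerate(("top","side")):
    s=optics.snapshot(n); p=proj(s,[545,0,100]).astype(int)
    a=s["pixels"][p[1]-70:p[1]+70,p[0]-90:p[0]+90,::-1]; print(p-[90,70]); b=cv2.resize(a,None,fx=2.1 if 0 else 3,fy=3,interpolation=cv2.INTER_CUBIC)
    cv2.imwrite(f"pics/o{n}.png",b)
a=np.vstack([cv2.resize(cv2.imread(f"pics/o{n}.png"),(386,300)) for n in("top","side")]); cv2.imwrite("pics/o.png",a)
go(598.3,-54.2,47,192.5)
E
```

```text
[199 152]
[200 137]
t 11.7 pos [597.1 -52.8 223.2] [ 180.    -0.  -167.7] gap 85.6 F [ 0.1 -0.3  0.7] grip 0.0 
 shift cm [-0.09 -0.17 17.62] turn [ 0.03 -0.02 -0.18]
```

View pics/o.png

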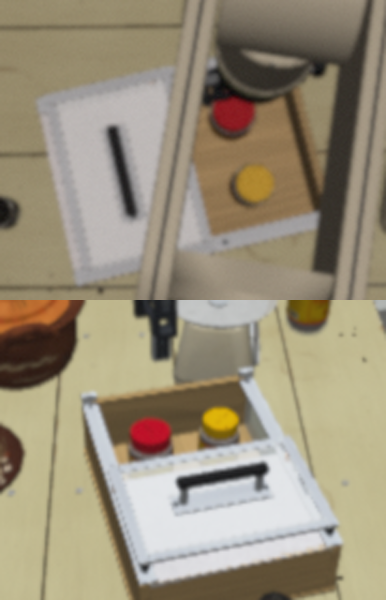

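Hatch open, parked over the deck; both jars visible (red lid top-crop (233,116), yellow (254,184)). Refine the lid centre by colour.

```bash
python3 - <<'E'
from h import *
from bench import optics
for n in("top","side"):
    s=optics.snapshot(n); h=cv2.cvtColor(s["pixels"],cv2.COLOR_RGB2HSV).astype(int)
    c=proj(s,[598,-54,94]); V,U=np.mgrid[:420,:560]
    m=(h[...,1]>170)&((h[...,0]<8)|(h[...,0]>170))&(np.hypot(U-c[0],V-c[1])<25)
    u,v=U[m],V[m]; print(n,m.sum(),c,ray(s,(u.mean(),v.mean()),94),ray(s,((u.min()+u.max())/2,(v.min()+v.max())/2),94), u.min(),u.max(),v.min(),v.max())
E
```

```text
top 227 [308.95961308 202.95366742] [594.65761023 -49.90500572  94.        ] [595.19551533 -50.02766136  94.        ] 299 316 196 212
side 241 [270.25655982 196.68282257] [599.63861729 -42.6648762   94.        ] [599.00513577 -42.07809524  94.        ] 261 279 192 207
```

Request:
play_rows(
  motion=[
    [[0,0,4,0,0,0],[0,0,8,0,0,0],[0,0,11,0,0,0],[0,0,13,0,0,0],[0,0,15,0,0,0]],
  ],
)

```text
time: 12.3
tool_pos: [596.7, -52.3, 72.1]
tcp_rot: [180.0, -0.0, -167.6]
ft_force: [-0.1, 0.2, 0.1]
finger_gap: 85.0
grip_force: 0.0
```

Request:
play_rows(
  motion=[
    [[0,0,1.2,0,0,0],[0,0,2.2,0,0,0],[0,0,3.2,0,0,0],[0,0,3.2,0,0,0]],
  ],
)

```text
time: 12.7
tool_pos: [601.5, -53.8, 46.9]
tcp_rot: [-179.9, 0.4, -167.7]
ft_force: [-2.7, -1.4, 17.6]
finger_gap: 85.6
grip_force: 4.8
```

Request:
play_rows(
  motion=[
    [[0,0,0,0,0,0],[0,0,0,0,0,0],[0,0,0,0,0,0],[0,0,0,0,0,0],[0,0,0,0,0,0]],
  ],
  jaw=0,
  squeeze=40,
)

```text
time: 13.2
tool_pos: [599.3, -53.2, 43.7]
tcp_rot: [-179.9, 0.2, -167.7]
ft_force: [-2.1, 2.3, 12.4]
finger_gap: 58.3
grip_force: 40.9
```

Request:
play_rows(
  motion=[
    [[0,0,-0.5,0,0,0],[0,0,-1,0,0,0],[0,0,-1.5,0,0,0],[0,0,-2.2,0,0,0],[0,0,-3,0,0,0]],
  ],
)

```text
time: 13.7
tool_pos: [597.0, -53.5, 71.4]
tcp_rot: [180.0, -0.0, -167.7]
ft_force: [0.5, -0.3, -3.0]
finger_gap: 58.0
grip_force: 43.3
```

```bash
python3 - <<'E'
from h import *
from bench import optics
s=optics.snapshot("side"); p=proj(s,[575,-20,100]).astype(int)
a=s["pixels"][p[1]-80:p[1]+70,p[0]-90:p[0]+90,::-1]; cv2.imwrite("pics/l.png",cv2.resize(a,None,fx=3.3,fy=3.3,interpolation=cv2.INTER_CUBIC))
go(598.3,-54.2,200,192.5)
E
```

```text
t 13.8 pos [598.2 -53.7  73.4] [-1.800e+02  1.000e-01 -1.677e+02] gap 57.9 F [ 1.8 -0.3 -1.6] grip 43.32433766040907 
 shift cm [ -0.02  -0.06 -12.66] turn [-0.04  0.09 -0.2 ]
```

View pics/l.png

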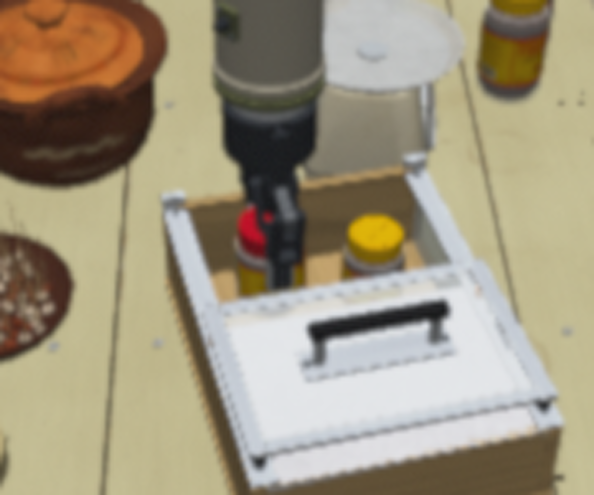

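Red jar held upright (crop (265,255)), yellow undisturbed. Lift and carry to the pan.

Request:
play_rows(
  motion=[
    [[0,0,-2.5,0,0,0],[0,0,-5.5,0,0,0],[0,0,-9,0,0,0],[0,0,-12,0,0,0],[0,0,-14,0,0,0]],
  ],
)

```text
time: 14.25
tool_pos: [598.4, -53.7, 214.7]
tcp_rot: [-179.9, 0.2, -167.7]
ft_force: [-0.2, -0.7, -2.1]
finger_gap: 58.3
grip_force: 44.0
```

Request:
play_rows(
  motion=[
    [[0,0,0,0,0,0],[0,0,0,0,0,0]],
  ],
)

```text
time: 14.45
tool_pos: [597.5, -53.5, 211.0]
tcp_rot: [-180.0, 0.0, -167.7]
ft_force: [-0.7, 0.9, -3.3]
finger_gap: 58.3
grip_force: 44.0
```

```bash
python3 -c "
from h import *
go(491,-324,210,192.5)"
```

```text
t 14.4 pos [597.5 -53.5 211. ] [-180.     0.  -167.7] gap 58.3 F [-0.7  0.9 -3.3] grip 43.98807246019601 
 shift cm [ 16.16 -24.16   0.1 ] turn [-0.01  0.03 -0.2 ]
```

Request:
play_rows(
  motion=[
    [[1.2,-1.8,0,0,0,0],[3.2,-4.8,0,0,0,0],[5.4,-8,0,0,0,0],[7.6,-11.3,0,0,0,0],[9.8,-14.6,0,0,0,0]],
  ],
)

```text
time: 14.95
tool_pos: [530.9, -217.6, 208.5]
tcp_rot: [179.9, -0.2, -167.7]
ft_force: [1.1, -0.0, -1.8]
finger_gap: 58.3
grip_force: 44.0
```

Request:
play_rows(
  motion=[
    [[2.2,-3.3,0,0,0,0],[4.4,-6.6,0,0,0,0],[5.8,-8.7,0,0,0,0],[6.4,-9.6,0,0,0,0],[6.4,-9.6,0,0,0,0]],
  ],
)

```text
time: 15.45
tool_pos: [489.4, -324.9, 209.2]
tcp_rot: [179.9, -0.1, -167.8]
ft_force: [0.4, 0.6, -2.2]
finger_gap: 58.0
grip_force: 44.0
```

Request:
play_rows(
  motion=[
    [[0,0,1,0,0,0],[0,0,2,0,0,0],[0,0,3,0,0,0],[0,0,3.8,0,0,0],[0,0,3.8,0,0,0]],
  ],
)

```text
time: 15.95
tool_pos: [490.0, -323.1, 171.0]
tcp_rot: [179.8, -0.1, -167.6]
ft_force: [-0.2, 0.8, -1.2]
finger_gap: 58.2
grip_force: 43.9
```

```bash
python3 -c "
from h import *
go(491,-324,162,192.5)"
```

```text
t 15.9 pos [ 490.  -323.1  171. ] [ 1.798e+02 -1.000e-01 -1.676e+02] gap 58.2 F [-0.2  0.8 -1.2] grip 43.94374316043013 
 shift cm [-0.08 -0.11  0.9 ] turn [ 0.15 -0.12 -0.15]
```

Request:
play_rows(
  motion=[
    [[0,0,0.2,0,0,0],[0,0,0.4,0,0,0],[0,0,0.6,0,0,0],[0,0,0.8,0,0,0],[0,0,0.8,0,0,0]],
  ],
)

```text
time: 16.45
tool_pos: [490.6, -324.4, 165.1]
tcp_rot: [180.0, -0.0, -167.7]
ft_force: [0.3, 0.5, -2.9]
finger_gap: 58.2
grip_force: 44.0
```

Request:
play_rows(
  motion=[
    [[0,0,0.1,0,0,0],[0,0,0.1,0,0,0],[0,0,0.1,0,0,0]],
  ],
)

```text
time: 16.75
tool_pos: [490.7, -324.5, 164.4]
tcp_rot: [-180.0, 0.0, -167.7]
ft_force: [-0.1, 0.1, -2.9]
finger_gap: 57.9
grip_force: 44.0
```

Not touching yet (about 2–3 mm left).

Request:
play_rows(
  motion=[
    [[0,0,0.1,0,0,0],[0,0,0.2,0,0,0],[0,0,0.2,0,0,0]],
  ],
)

```text
time: 17.05
tool_pos: [490.7, -324.5, 162.3]
tcp_rot: [-180.0, 0.0, -167.7]
ft_force: [0.3, 0.1, -2.6]
finger_gap: 58.0
grip_force: 44.1
```

Request:
play_rows(
  motion=[
    [[0,0,0.1,0,0,0],[0,0,0.1,0,0,0],[0,0,0.1,0,0,0]],
  ],
)

```text
time: 17.35
tool_pos: [490.8, -324.5, 162.2]
tcp_rot: [-180.0, 0.0, -167.7]
ft_force: [-3.0, 3.5, 6.7]
finger_gap: 58.2
grip_force: 44.5
```

Contact. Release and rise.

Request:
play_rows(
  motion=[
    [[0,0,0,0,0,0],[0,0,0,0,0,0],[0,0,0,0,0,0],[0,0,0,0,0,0],[0,0,0,0,0,0]],
  ],
  jaw=1,
)

```text
time: 17.85
tool_pos: [490.7, -324.5, 161.2]
tcp_rot: [180.0, -0.0, -167.7]
ft_force: [0.8, 0.3, 0.6]
finger_gap: 85.5
grip_force: 0.0
```

Request:
play_rows(
  motion=[
    [[0,0,-1,0,0,0],[0,0,-3,0,0,0],[0,0,-6,0,0,0],[0,0,-9,0,0,0],[0,0,-12,0,0,0]],
  ],
)

```text
time: 18.35
tool_pos: [490.7, -324.4, 283.4]
tcp_rot: [-180.0, 0.0, -167.7]
ft_force: [0.6, -0.9, 0.3]
finger_gap: 85.5
grip_force: 0.0
```

```bash
python3 -c "
from h import *
go(518.5,87.7,282,192.3)"
```

```text
t 18.4 pos [ 490.7 -324.4  283.4] [-180.     0.  -167.7] gap 85.5 F [ 0.6 -0.9  0.3] grip 0.0 
 shift cm [-11.51  39.67   0.12] turn [-0.03  0.02  0.01]
```

Request:
play_rows(
  motion=[
    [[-1.2,4,0,0,0,0],[-2.4,8.2,0,0,0,0],[-3.6,12.4,0,0,0,0],[-4.8,16.6,0,0,0,0],[-6,20.8,0,0,0,0]],
  ],
)

```text
time: 18.85
tool_pos: [504.9, -106.9, 282.4]
tcp_rot: [-180.0, 0.1, -167.7]
ft_force: [1.2, 0.1, 0.6]
finger_gap: 85.4
grip_force: 0.0
```

Request:
play_rows(
  motion=[
    [[-1.2,4.2,0,0,0,0],[-2.4,8.4,0,0,0,0],[-3.6,12.6,0,0,0,0],[-5,17,0,0,0,0],[-5.5,18.9,0,0,0,0]],
  ],
  jaw=0.6,
)

```text
time: 19.35
tool_pos: [518.4, 91.6, 282.4]
tcp_rot: [179.9, 0.1, -167.5]
ft_force: [0.8, -1.6, -0.9]
finger_gap: 51.5
grip_force: 0.0
```

Request:
play_rows(
  motion=[
    [[0,0,0,0,0,0],[0,0,0,0,0,0]],
  ],
)

```text
time: 19.55
tool_pos: [518.5, 87.9, 281.9]
tcp_rot: [-180.0, 0.0, -167.6]
ft_force: [0.4, -0.2, 0.2]
finger_gap: 51.1
grip_force: 0.0
```

```bash
python3 - <<'E'
from h import *
from bench import optics
s=optics.snapshot("side")
a=s["pixels"][90:290,180:400,::-1]; cv2.imwrite("pics/m.png",cv2.resize(a,None,fx=3,fy=3,interpolation=cv2.INTER_CUBIC))
go(518.5,87.7,124,192.3)
E
```

```text
t 19.6 pos [518.5  87.3 281.8] [-180.     0.  -167.7] gap 51.3 F [-0.1  0.3 -0.2] grip 0.0 
 shift cm [ 0.    0.05 15.78] turn [-0.03  0.02 -0.  ]
```

View pics/m.png

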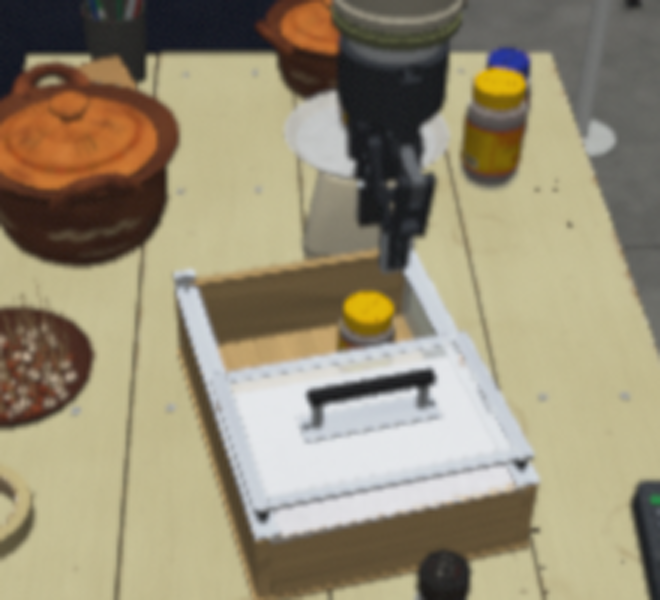

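Yellow jar stands in the bay (crop (368,315)), hatch still open, spice jar at the bottom edge; the arm hides the pan. I'll check the red lid by colour in the top view.

```bash
python3 - <<'E'
from h import *
from bench import optics
s=optics.snapshot("top"); h=cv2.cvtColor(s["pixels"],cv2.COLOR_RGB2HSV).astype(int)
c=proj(s,[491,-324,212]); V,U=np.mgrid[:420,:560]
m=(h[...,1]>150)&((h[...,0]<8)|(h[...,0]>170))&(np.hypot(U-c[0],V-c[1])<30)
u,v=U[m],V[m]; print(m.sum(),c,u.min(),u.max(),v.min(),v.max(),ray(s,(u.mean(),v.mean()),212))
E
```

```text
378 [428.66227853 238.451017  ] 417 439 229 249 [ 489.66659613 -322.39123927  212.        ]
```

Request:
play_rows(
  motion=[
    [[0,0,4,0,0,0],[0,0,8,0,0,0],[0,0,12,0,0,0],[0,0,14.5,0,0,0],[0,0,15.7,0,0,0]],
  ],
)

```text
time: 20.15
tool_pos: [516.6, 86.4, 121.3]
tcp_rot: [180.0, -0.3, -167.8]
ft_force: [0.5, -0.9, 0.1]
finger_gap: 51.1
grip_force: 0.0
```

Request:
play_rows(
  motion=[
    [[0,0,0,0,0,0],[0,0,0,0,0,0],[0,0,0,0,0,0],[0,0,0,0,0,0],[0,0,0,0,0,0]],
  ],
  jaw=0,
  squeeze=50,
)

```text
time: 20.65
tool_pos: [519.9, 87.9, 126.5]
tcp_rot: [-180.0, 0.2, -167.7]
ft_force: [-1.6, -1.2, 7.1]
finger_gap: 13.0
grip_force: 52.9
```

Request:
play_rows(
  motion=[
    [[0,0,-0.4,0,0,0],[0,0,-0.8,0,0,0],[0,0,-1.2,0,0,0],[0,0,-1.6,0,0,0],[0,0,-1.7,0,0,0]],
  ],
)

```text
time: 21.15
tool_pos: [519.5, 88.1, 142.4]
tcp_rot: [-180.0, 0.2, -167.7]
ft_force: [6.0, 0.1, -3.9]
finger_gap: 12.5
grip_force: 51.5
```

Request:
play_rows(
  motion=[
    [[0,-1,0,0,0,0],[0,-3,0,0,0,0],[0,-5,0,0,0,0],[0,-7,0,0,0,0],[0,-9,0,0,0,0]],
  ],
)

```text
time: 21.65
tool_pos: [539.5, 0.0, 142.2]
tcp_rot: [180.0, 0.2, -167.7]
ft_force: [10.2, 3.3, -3.2]
finger_gap: 12.8
grip_force: 51.5
```

Request:
play_rows(
  motion=[
    [[0,-1.2,0,0,0,0],[0,-2.4,0,0,0,0],[0,-3.5,0,0,0,0],[0,-4.4,0,0,0,0],[0,-5.1,0,0,0,0]],
  ],
)

```text
time: 22.15
tool_pos: [550.8, -49.6, 142.4]
tcp_rot: [-180.0, 0.3, -167.7]
ft_force: [11.3, 3.8, -2.6]
finger_gap: 12.7
grip_force: 51.5
```

```bash
python3 -c "
from h import *
go(550,-50.7,126.4,192.3)"
```

```text
t 22.1 pos [550.8 -49.6 142.4] [-180.     0.3 -167.7] gap 12.7 F [11.3  3.8 -2.6] grip 51.539438366889954 
 shift cm [ 0.11 -0.09  1.6 ] turn [-0.01  0.3   0.02]
```

Request:
play_rows(
  motion=[
    [[-0.1,-0.15,0,0,0,0],[-0.1,-0.15,0.4,0,0,0],[-0.1,-0.15,0.8,0,0,0],[-0.1,-0.15,1.3,0,0,0],[-0.1,-0.15,1.6,0,0,0]],
  ],
)

```text
time: 22.65
tool_pos: [551.5, -50.3, 126.4]
tcp_rot: [180.0, 0.2, -167.7]
ft_force: [-0.5, 4.3, 19.2]
finger_gap: 12.8
grip_force: 54.6
```

Request:
play_rows(
  motion=[
    [[0,0,0,0,0,0],[0,0,0,0,0,0]],
  ],
)

```text
time: 22.85
tool_pos: [551.2, -50.3, 126.6]
tcp_rot: [180.0, 0.2, -167.7]
ft_force: [4.8, 4.0, 1.9]
finger_gap: 12.5
grip_force: 52.3
```

Request:
play_rows(
  motion=[
    [[0,0,0,0,0,0],[0,0,0,0,0,0],[0,0,0,0,0,0],[0,0,0,0,0,0]],
  ],
  jaw=0.6,
)

```text
time: 23.25
tool_pos: [549.5, -51.2, 125.1]
tcp_rot: [180.0, -0.0, -167.7]
ft_force: [-0.6, -0.6, 0.5]
finger_gap: 51.2
grip_force: 0.0
```

Request:
play_rows(
  motion=[
    [[0,0,-3,0,0,0],[0,0,-7,0,0,0],[0,0,-11,0,0,0],[0,0,-15,0,0,0],[0,0,-17,0,0,0]],
  ],
)

```text
time: 23.75
tool_pos: [550.9, -51.4, 299.9]
tcp_rot: [-179.9, 0.3, -167.7]
ft_force: [0.1, -0.6, -0.7]
finger_gap: 51.1
grip_force: 0.0
```

Request:
play_rows(
  motion=[
    [[4,2,0,0,0,0],[8,4,0,0,0,0],[12,6,0,0,0,0],[14,9,0,0,0,0],[14,12,0,0,0,0]],
  ],
)

```text
time: 24.25
tool_pos: [385.5, 36.3, 295.6]
tcp_rot: [-180.0, 0.0, -167.8]
ft_force: [1.5, -0.5, -0.5]
finger_gap: 50.8
grip_force: 0.0
```

Request:
play_rows(
  motion=[
    [[0,4,0,0,0,0],[0,8,0,0,0,0],[0,12,0,0,0,0],[0,12,0,0,0,0],[0,12,0,0,0,0]],
  ],
)

```text
time: 24.75
tool_pos: [361.5, 154.1, 295.2]
tcp_rot: [-180.0, -0.0, -167.5]
ft_force: [-0.4, -1.1, -0.7]
finger_gap: 51.4
grip_force: 0.0
```

```bash
python3 - <<'E'
from h import *
from bench import optics
T=optics.snapshot("top")["pixels"][130:310,130:480,::-1]; S=optics.snapshot("side")["pixels"][100:360,120:400,::-1]
a=np.hstack([cv2.resize(S,(400,371)),cv2.resize(T,(400,206)).copy() if 0 else cv2.copyMakeBorder(cv2.resize(T,(400,206)),0,165,0,0,cv2.BORDER_CONSTANT)]); cv2.imwrite("pics/f.png",a)
go(0,0,0)
E
```

```text
t 24.9 pos [362.  152.9 295.2] [-180.    -0.  -167.7] gap 51.3 F [-0.3 -0.7  0.5] grip 0.0 
 shift cm [38.62 -7.22 29.53] turn [-0.03 -0.01  0.  ]
```

View pics/f.png

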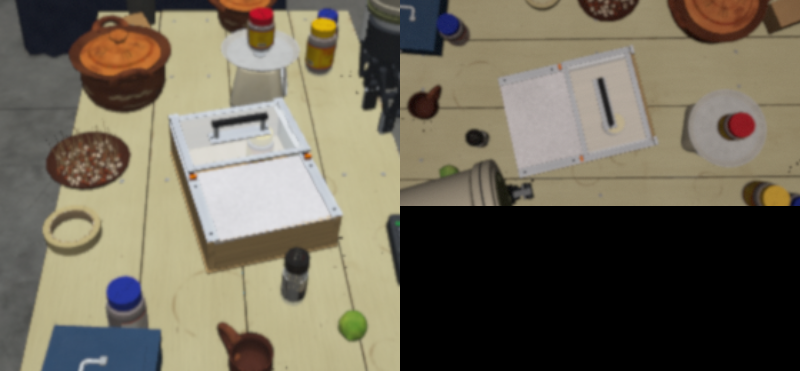

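Everything is as wanted: hatch behind the bumps (side (240,125)), red jar on the pan (260,28), spice jar upright (295,275), yellow visible through the plate. One numeric comparison of the hatch with the start image, then hand in.

```bash
python3 - <<'E'
from h import *
from bench import optics, job
ok=True
for n,(u0,u1,v0,v1) in(("side",(262,312,174,198)),("top",(296,326,192,248))):
    A=cv2.imread(f"pics/{n}0.png",0); B=cv2.cvtColor(optics.snapshot(n)["pixels"],cv2.COLOR_RGB2GRAY)
    c=[]
    for I in(A,B):
        m=(I[v0:v1,u0:u1]<60); v,u=np.nonzero(m); c.append((u.mean(),v.mean(),m.sum()))
    d=np.hypot(c[0][0]-c[1][0],c[0][1]-c[1][1]); print(n,c,d); ok&=d<0.9
if ok: print(job.hand_in())
E
```

```text
side [(np.float64(25.5859375), np.float64(9.8359375), np.int64(128)), (np.float64(25.66393442622951), np.float64(9.827868852459016), np.int64(122))] 0.07841315944656362
top [(np.float64(13.636986301369863), np.float64(26.705479452054796), np.int64(146)), (np.float64(13.532374100719425), np.float64(26.64748201438849), np.int64(139))] 0.11961360834279877
the job is handed in; nothing more can be done
None
```

The job is handed in after about 25 s of the 72 s, with no verdict returned: the red-lidded jar stands within a few mm of the pan's middle, the spice jar stands upright on the table beyond the deck, the yellow-lidded jar is still in the case, and the hatch is closed and down (its handle matches the start images to about 0.1 pixel).

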